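Pair up the hole-saw blanks for gluing

TASK

Take the stack of four round plywood blanks apart and lay each one flat and centred on the single blank of its own diameter, so that four matched pairs lie ready for gluing into thick wheels. Leave the single blanks where they lie, and do not disturb the screwdriver and the hole saw that lie among them.

Things in the scene. Friction and masses are not known exactly. Their poses are not given: they have to be found in the camera images.
- blank68_c (a point): the largest blank of the stack: a flat round disc of pale plywood, its edge browned by the saw, 68 mm in diameter and 18 mm thick, with a 6 mm pilot hole showing as a dark dot in its middle; at the start it lies at the bottom of the stack, on the bench. The stack stands loose, large to small, not quite centred. The point is the disc's centre, half-way up (9 mm above its underside); z along its axis, up.
- blank55_c (a point): the second largest blank of the stack: a flat round disc of pale plywood, its edge browned by the saw, 55 mm in diameter and 18 mm thick, with a 6 mm pilot hole showing as a dark dot in its middle; at the start it lies second from the bottom of the stack. The stack stands loose, large to small, not quite centred. The point is the disc's centre, half-way up (9 mm above its underside); z along its axis, up.
- blank43_c (a point): the second smallest blank of the stack: a flat round disc of pale plywood, its edge browned by the saw, 43 mm in diameter and 18 mm thick, with a 6 mm pilot hole showing as a dark dot in its middle; at the start it lies third from the bottom of the stack. The stack stands loose, large to small, not quite centred. The point is the disc's centre, half-way up (9 mm above its underside); z along its axis, up.
- blank30_c (a point): the smallest blank of the stack: a flat round disc of pale plywood, its edge browned by the saw, 30 mm in diameter and 18 mm thick, with a 6 mm pilot hole showing as a dark dot in its middle; at the start it lies on top of the stack. The stack stands loose, large to small, not quite centred. The point is the disc's centre, half-way up (9 mm above its underside); z along its axis, up.
- mate68_c (a point): the largest single blank, the mate of the stack's 68 mm one: the same plywood disc, 68 mm in diameter and 18 mm thick, loose, lying flat by itself on the bench. The point is its centre, half-way up (9 mm above the bench); z along its axis, up.
- mate55_c (a point): the second largest single blank, the mate of the stack's 55 mm one: the same plywood disc, 55 mm in diameter and 18 mm thick, loose, lying flat by itself on the bench. The point is its centre, half-way up (9 mm above the bench); z along its axis, up.
- mate43_c (a point): the second smallest single blank, the mate of the stack's 43 mm one: the same plywood disc, 43 mm in diameter and 18 mm thick, loose, lying flat by itself on the bench. The point is its centre, half-way up (9 mm above the bench); z along its axis, up.
- mate30_c (a point): the smallest single blank, the mate of the stack's 30 mm one: the same plywood disc, 30 mm in diameter and 18 mm thick, loose, lying flat by itself on the bench. The point is its centre, half-way up (9 mm above the bench); z along its axis, up.
- screwdriver_c (a point): bystander: a screwdriver about 190 mm long with a red handle, lying loose on the bench. The point is near its middle; x along it towards the tip. Leave it alone.
- holesaw_c (a point): bystander: a dark steel hole saw, a cup 60 mm in diameter and 48 mm high standing loose, teeth down, on the bench. The point is on its axis, 21 mm above the bench. Leave it alone.
Things that resemble listed ones, but are neither listed nor needed, are in the scene too. Leave any green look-alike of the part that bears mate55_c alone. Leave any pink look-alike of the part that bears blank30_c alone.

How it is judged (in metres and radians):
At the end, for the whole second after the job is handed in: Each of the four blanks of the stack lies flat on the single blank of the same diameter, which itself still lies on the bench: centres within 10 mm of each other sideways, the upper centre 15 to 21 mm above the lower, tilt under 0.1 rad, all released and at rest (horizontal distance between blank68_c and mate68_c below 0.01 m and z of blank68_c in the frame of mate68_c between 0.015 and 0.021 m and height (world z) of each of mate68_c, mate55_c, mate43_c, mate30_c below 0.013 m and angle between each of blank68_c, blank55_c, blank43_c, blank30_c's own z axis and vertical below 0.1 rad and linear speed of each of blank68, mate68, blank55, mate55, blank43, mate43, blank30, mate30 below 0.02 m/s and horizontal distance between blank55_c and mate55_c below 0.01 m and z of blank55_c in the frame of mate55_c between 0.015 and 0.021 m and horizontal distance between blank43_c and mate43_c below 0.01 m and z of blank43_c in the frame of mate43_c between 0.015 and 0.021 m and horizontal distance between blank30_c and mate30_c below 0.01 m and z of blank30_c in the frame of mate30_c between 0.015 and 0.021 m); the robot touches nothing.
It fails at once if a single blank is pushed or carried more than 25 mm from where it lay (distance of any of mate68_c, mate55_c, mate43_c, mate30_c from where it was at the start of the episode above 0.025 m).
It fails at once if the screwdriver is disturbed (more than 25 mm) (distance of screwdriver_c from where it was at the start of the episode above 0.025 m).
It fails at once if the hole saw is disturbed (more than 25 mm) (distance of holesaw_c from where it was at the start of the episode above 0.025 m).
It also fails if it takes over 109 s, if anything falls off the work surface, if the arm or the gripper's body presses on something with over 40 N, if the wrist force passes 120 N, or if a joint passes its speed limit or range.

ROBOT

A 6-joint arm with a two-finger parallel gripper is mounted at the origin on the work surface. World frame = base frame: x ahead of the robot, y to its left, z up, the work surface at z = 0. Lengths are in mm, angles in rad, forces in N, time in s.
With the tool pointing down it reaches from about 275 to 1000 mm from the base axis. Payload 8.4 kg.
Tool frame: the origin (TCP) lies between the finger pads; the fingertips stand 22 mm ahead of it and the grasp point (between the pads) lies 3 mm ahead of it; z points along the fingers, y is the line along which they close (so a half turn about z gives the same grasp; the last joint's range is limited). The gripper opens to 85 mm and grips with 20 to 120 N. Pads are 22 mm wide; open, the fingers measure 114 mm over their backs; the gripper's body (76 mm by 85 mm) begins 54 mm behind the grasp point. The pads swing forward as they close: fully open they stand 13 mm farther back than shut.
Start: joints at [1.174, 0.353, 1.633, -0, 1.155, -0.002], TCP at [240.388, 576.924, 221.481] pointing down, gripper open.
Joint ranges: [-2.63, 2.63], [-0.92, 2.1], [0.06, 2.66], [-1.3, 4.44], [0, 2.69], [-3.02, 3.02]. Speed limits (rad/s): [2.22, 2.22, 2.79, 3.14, 3.14, 3.14].

INTERFACE

Orientations are given as [roll, pitch, yaw] about the fixed x, y, z axes, in that order (R = Rz(yaw) Ry(pitch) Rx(roll)).
In Python, from rig import r, grab_frame gives the robot as it stands.
- The arm moves only by the shell command python3 -m inch 'ROWS' [FORCE]. ROWS is JSON, a list of rows, each a list of 7 numbers: the turn, a rotation vector about the tool's x, y, z as a fraction of full scale, then the shift along the tool's x, y, z as a fraction of full scale, then the closure, from 0 (fully open) to 1 (shut). In form: [[rx, ry, rz, dx, dy, dz, fingers], ...]. A call has 1 to 8 rows; each row shifts and turns the commanded pose from where the row before left it, along the tool's axes as they then stand; what a row does not reach is not made up. Full scale, the value 1, is 2.5 cm for a shift and pi rad for a turn. A row lasts 1/12 s, in which the tool goes at most 41.7 mm and 7.16 degrees, less where a joint would pass 70% of its speed; a pose out of reach is approached as far as the arm can. A call with a number of a shift or a turn outside -1 to 1 is refused whole. A call with a gripper value outside its range is refused whole. The fingers move at their own pace and stop on an object; FORCE is the grip in N (left out, the last holds). Time passes only in rows, so rows that do not move let the fingers close. It gives the time, the measured TCP pose, the force, the opening and the grip force at its end, in the units of the state.
- r.sense(): the state, without advancing time (a new reading comes with each control period).
- grab_frame(name): name is "side" or "top" or "wrist"; returns a dict with "pixels" (384x512x3 uint8, red, green, blue), "z_map" (384x512 float32, mm along the optical axis (not along the pixel's ray), 0 where there is no reading), "vertical_fov" (degrees; the focal length in pixels is half the picture's height over the tangent of half this angle, whatever the lens; pixels are square), "cx", "cy" (the principal point, pixels), "cam_to_world" (4x4, takes a point from camera to world coordinates). Camera axes: x right, y down, z forward; pixel columns grow to the right and rows downward; lengths in mm; the calibration is good to about 2 mm. A picture is of the moment at which its call begins.
- r.sign_off(): hands the job in; it is judged then, once.
The state is a dict: "clock": time; "qpos": joint angles; "qvel": joint speeds; "joint_efforts": joint torques, N m; "eef_pos": TCP position; "tcp_rot": TCP orientation; "contact_force": force on the tool from outside, world axes, zero at the start; "wrist_torque": the same for the moment, N m; "opening": opening from 0.0 (shut) to 1.0 (fully open); "grasp_force": force on a finger pad.
Only numpy, scipy, OpenCV 4.12 (cv2) and the standard library are available. Lean on these libraries where they do the work, as an engineer would, in place of code of your own. Each camera call takes 0.05 s, during which the arm holds its last target. There are 200 camera calls.

## Working session

There is one attempt and no reset: what is moved stays moved. The work goes in short steps, Python scripts to look and compute and a shell command to move; the robot and the scene stay as the last step left them, time stands still between calls to the robot, and variables do not carry over. Pictures are saved under pics/ and viewed, at most 14 in all, crops included, and the job is handed in when it is done.

```bash
ls; mkdir -p pics
cat > h.py <<'E'
import numpy as np,cv2
from rig import r,grab_frame
def grab(n,save=None):
    f=grab_frame(n)
    if save: cv2.imwrite('pics/'+save,cv2.cvtColor(f['pixels'],cv2.COLOR_RGB2BGR))
    return f
def cloud(f):
    z=f['z_map'];h,w=z.shape;fl=h/2/np.tan(np.radians(f['vertical_fov'])/2)
    u,v=np.meshgrid(np.arange(w),np.arange(h))
    P=np.stack([(u-f['cx'])/fl*z,(v-f['cy'])/fl*z,z,np.ones_like(z)],-1)@np.array(f['cam_to_world']).T
    P[z==0]=np.nan
    return P[...,:3]
E
python3 - <<'E'
from h import *
import pickle
print(r.sense())
for n in('top','side'):
    f=grab(n,n+'1.png');pickle.dump(f,open(n+'.pkl','wb'))
    print(n,f['vertical_fov'],f['cx'],f['cy'],np.round(f['cam_to_world'],2).tolist())
f=pickle.load(open('top.pkl','rb'));P=cloud(f)
m=(P[...,2]>10)&(P[...,2]<120)
n,l,s,c=cv2.connectedComponentsWithStats(m.astype(np.uint8))
for i in range(1,n):
    if s[i,4]>40:
        q=P[l==i];print(i,s[i],np.round(np.nanmean(q,0)),'x',q[:,0].min().round(),q[:,0].max().round(),'y',q[:,1].min().round(),q[:,1].max().round(),'zmax',q[:,2].max().round(),np.median(f['pixels'][l==i],0))
E
```

```text
pics
{'clock': 0.0, 'qpos': array([ 1.17361856e+00,  3.53645372e-01,  1.63418614e+00,  1.49720263e-05,
        1.15520772e+00, -2.38144699e-03]), 'qvel': array([-0.00052827,  0.00048437, -0.00033827,  0.00019742,  0.00069925,
        0.00141737]), 'joint_efforts': array([ 1.96619312e-04, -6.05230665e+01, -3.42079496e+01,  3.13501105e-04,
        8.76655744e-03,  5.91375780e-06]), 'eef_pos': array([240.16982115, 576.44508202, 220.74118349]), 'tcp_rot': array([-3.14014611e+00, -1.71337398e-05,  2.74679027e+00]), 'contact_force': array([-0.60024455, -0.22101736,  0.13782741]), 'wrist_torque': array([ 0.01853721, -0.01308809,  0.0132528 ]), 'grasp_force': 0.0, 'opening': 0.9974395222006565}
top 49.93650565808558 249.37779294523827 196.04338189841033 [[0.01, -0.98, 0.18, 391.82], [-1.0, -0.01, 0.0, -1.46], [-0.0, -0.18, -0.98, 916.72], [0.0, 0.0, 0.0, 1.0]]
side 50.85156589625168 251.52608380195167 190.61763324713382 [[0.93, -0.28, 0.23, 334.35], [-0.36, -0.74, 0.57, -482.48], [0.0, -0.62, -0.79, 716.68], [0.0, 0.0, 0.0, 1.0]]
1 [   71     0   349   102 28658] [902.   5.  55.] x 788.0 103
[... 948 characters left out ...]
65 199  32  31 787] [ 518. -279.   43.] x 488.0 554.0 y -315.0 -252.0 zmax 77.0 [194. 178. 135.]
13 [171 213  18  89 654] [394. 149.  22.] x 330.0 519.0 y 137.0 166.0 zmax 30.0 [206.  54.  44.]
14 [503 217   9  21 104] [ 502. -563.   20.] x 474.0 516.0 y -573.0 -557.0 zmax 30.0 [100.   40.   31.5]
15 [239 224  20  20 309] [474.   3.  19.] x 454.0 495.0 y -18.0 24.0 zmax 23.0 [218. 219. 183.]
16 [113 226  15  14 160] [474. 284.  19.] x 460.0 488.0 y 270.0 300.0 zmax 24.0 [212. 211. 173.]
40 [ 442  267   70  110 1894] [ 268. -457.   14.] x 186.0 408.0 y -545.0 -416.0 zmax 23.0 [196. 193. 194.]
53 [  46  292   36   38 1047] [313. 375.  56.] x 275.0 348.0 y 354.0 409.0 zmax 71.0 [209. 197.  55.]
```

View pics/top1.png

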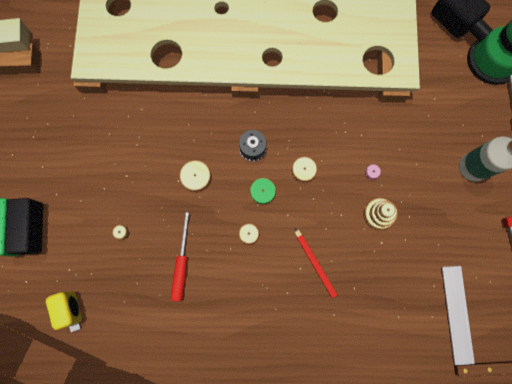

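View pics/side1.png

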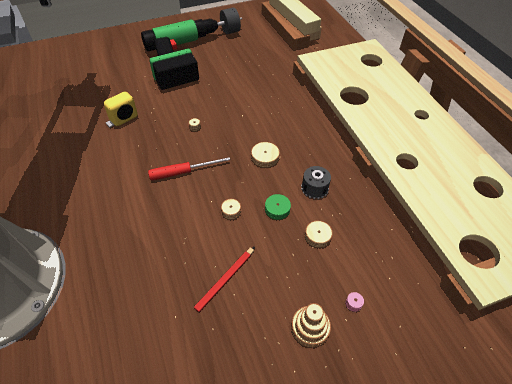

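The top picture shows the stack at (381,213). The pale singles are 68 at (195,175), 55 at (304,169), 43 at (249,234) and 30 at (120,232). The look-alikes to avoid are the green disc (263,191) and the pink disc (373,171). The hole saw is at (253,145) and the screwdriver at (182,255). The side view agrees, with the stack at (313,325).

First I'll turn the tool so its axes line up with the world (yaw π: tool x = −X, y = +Y, z = −Z).

```bash
python3 -m inch '[[0,0,-0.0314,0,0,0,0],[0,0,-0.0314,0,0,0,0],[0,0,-0.0314,0,0,0,0],[0,0,-0.0314,0,0,0,0],[0,0,0,-0.4,-1,0,0],[0,0,0,-0.4,-1,0,0],[0,0,0,-0.4,-1,0,0],[0,0,0,-0.4,-1,0,0]]' 40
python3 - <<'E'
from h import *
import pickle
f=pickle.load(open('top.pkl','rb'));P=cloud(f)
hsv=cv2.cvtColor(f['pixels'],cv2.COLOR_RGB2HSV)
for nm,c,R,zs in(('m68',(603,125),34,18),('m55',(620,-120),27.5,18),('m43',(474,3),21.5,18),('m30',(474,284),15,18),('s68',(518,-279),34,18),('s55',(518,-279),27.5,36),('s43',(518,-279),21.5,54),('s30',(518,-279),15,72)):
    near=np.hypot(P[...,0]-c[0],P[...,1]-c[1])<R+18
    m=near&(abs(P[...,2]-zs-1)<6)&(hsv[...,2]>120)
    q=P[m];(cx,cy),rad=cv2.minEnclosingCircle(q[:,:2].astype(np.float32))
    print(nm,m.sum(),np.round([cx,cy,rad],1),'mean',np.nanmean(q,0).round(1))
E
```

```text
clock: 0.77
eef_pos: [280.4, 475.6, 221.0]
tcp_rot: [-3.141, -0.0, -3.141]
contact_force: [0.8, 0.0, 0.4]
opening: 0.999
grasp_force: 0.0
m68 705 [603.6 124.9  34.2] mean [603.  124.9  18.7]
m55 460 [ 621.1 -120.4   27.5] mean [ 621.  -120.6   18.5]
m43 306 [474.3   2.8  21.4] mean [474.    2.8  18.8]
m30 149 [474.9 285.   15.1] mean [474.8 284.8  19.2]
s68 217 [ 522.3 -286.8   34.7] mean [ 520.5 -272.3   18.7]
s55 153 [ 520.1 -289.    27.9] mean [ 514.  -280.3   36.5]
s43 133 [ 521.3 -288.4   21.6] mean [ 517.1 -286.8   54.4]
s30 170 [ 521.3 -284.8   15.1] mean [ 521.4 -284.6   72.4]
```

```bash
for i in 1; do python3 -m inch '[[0,0,0,-0.32,-1,0,0.2],[0,0,0,-0.32,-1,0,0.2],[0,0,0,-0.32,-1,0,0.2],[0,0,0,-0.32,-1,0,0.2],[0,0,0,-0.32,-1,0,0.2],[0,0,0,-0.32,-1,0,0.2],[0,0,0,-0.32,-1,0,0.2],[0,0,0,-0.32,-1,0,0.2]]'
python3 -m inch '[[0,0,0,-0.32,-1,0,0.45],[0,0,0,-0.32,-1,0,0.45],[0,0,0,-0.32,-1,0,0.45],[0,0,0,-0.32,-1,0,0.45],[0,0,0,-0.32,-1,0,0.45],[0,0,0,-0.32,-1,0,0.45],[0,0,0,-0.32,-1,0,0.45],[0,0,0,-0.32,-1,0,0.45]]'
python3 -m inch '[[0,0,0,-0.32,-1,0,0.45],[0,0,0,-0.32,-1,0,0.45],[0,0,0,-0.32,-1,0,0.45],[0,0,0,-0.32,-1,0,0.45],[0,0,0,-0.32,-1,0,0.45],[0,0,0,-0.32,-1,0,0.45],[0,0,0,-0.32,-1,0,0.45],[0,0,0,-0.32,-1,0,0.45]]'
python3 -m inch '[[0,0,0,-0.32,-1,0,0.45],[0,0,0,-0.32,-1,0,0.45],[0,0,0,-0.32,-1,0,0.45],[0,0,0,-0.32,-1,0,0.45],[0,0,0,-0.32,-1,0,0.45],[0,0,0,-0.32,-1,0,0.45],[0,0,0,0,0,0,0.45],[0,0,0,0,0,0,0.45]]'; done
python3 - <<'E'
from h import *
f=grab('wrist','w1.png');P=cloud(f)
print(r.sense()['opening'],r.sense()['eef_pos'],np.round(f['cam_to_world'],2).tolist())
hsv=cv2.cvtColor(f['pixels'],cv2.COLOR_RGB2HSV)
for nm,c,R,zs in(('s68',(521,-285),34,18),('s55',(521,-285),27.5,36),('s43',(521,-285),21.5,54),('s30',(521,-285),15,72)):
    near=np.hypot(P[...,0]-c[0],P[...,1]-c[1])<R+12
    m=near&(abs(P[...,2]-zs)<5)&(hsv[...,2]>100)
    q=P[m]
    if len(q):
        (cx,cy),rad=cv2.minEnclosingCircle(q[:,:2].astype(np.float32))
        print(nm,m.sum(),np.round([cx,cy,rad],1),'mean',np.nanmean(q,0).round(1))
E
```

```text
clock: 1.43
eef_pos: [344.3, 275.6, 221.3]
tcp_rot: [-3.141, -0.0, 3.142]
contact_force: [1.1, 0.1, -0.6]
opening: 0.8
grasp_force: 0.0
clock: 2.1
eef_pos: [408.3, 75.6, 221.4]
tcp_rot: [-3.142, -0.0, 3.141]
contact_force: [0.4, -0.3, -0.1]
opening: 0.551
grasp_force: 0.0
clock: 2.77
eef_pos: [472.2, -124.4, 221.3]
tcp_rot: [3.141, -0.0, 3.141]
contact_force: [0.7, 1.3, 0.5]
opening: 0.551
grasp_force: 0.0
clock: 3.43
eef_pos: [520.0, -274.0, 220.8]
tcp_rot: [3.141, -0.001, 3.14]
contact_force: [-0.6, 0.5, -0.3]
opening: 0.547
grasp_force: 0.0
0.5508458867088157 [ 519.67777704 -273.00620478  220.84973515] [[0.0, 0.96, 0.28, 448.25], [1.0, -0.0, 0.0, -275.08], [0.0, 0.28, -0.96, 373.2], [0.0, 0.0, 0.0, 1.0]]
s68 727 [ 522.3 -288.8   34.1] mean [ 515.9 -281.1   18.1]
s55 597 [ 520.6 -291.2   27.6] mean [ 510.2 -290.4   36.1]
s43 575 [ 521.5 -290.2   21.6] mean [ 515.1 -294.3   54.1]
s30 747 [ 521.6 -287.    15.1] mean [ 521.4 -287.    72. ]
```

View pics/w1.png

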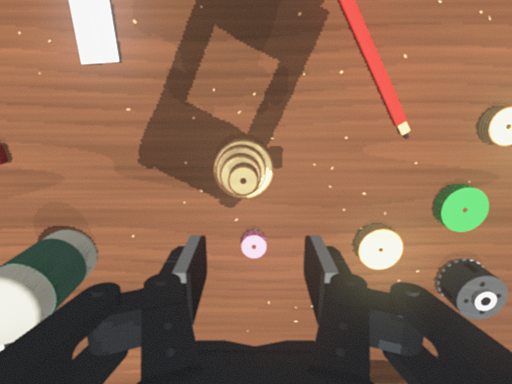

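The wrist view shows the stack at (243,178), with its four pale steps and pilot dot clear. The pink disc is apart at (254,245) and the green one at (464,208). I'll check the fingertip height at this opening before descending.

```bash
python3 -m inch '[[0,0,0,-0.06,-0.5,0.8,0.45],[0,0,0,0,0,1,0.45],[0,0,0,0,0,1,0.45],[0,0,0,0,0,0,0.45]]'
python3 - <<'E'
from h import *
f=grab('wrist');P=cloud(f);t=r.sense()['eef_pos'];print(t)
for s in(-1,1):
    m=(s*(P[...,1]-t[1])>15)&(s*(P[...,1]-t[1])<60)&(abs(P[...,0]-t[0])<25)&(abs(P[...,2]-t[2])<60)
    q=P[m];print(s,m.sum(),np.percentile(q[:,2],[0,1,5,20])-t[2],'y',np.percentile(s*(q[:,1]-t[1]),[1,5,50,95]),'x',np.percentile(q[:,0]-t[0],[1,50,99]))
E
```

```text
clock: 3.82
eef_pos: [518.6, -283.0, 147.1]
tcp_rot: [3.138, -0.007, -3.141]
contact_force: [-0.2, 2.3, -0.4]
opening: 0.549
grasp_force: 0.0
[ 519.69502017 -283.64119076  149.43167444]
-1 3118 [ 9.08844783 12.04305783 17.31870859 27.7230863 ] y [24.02407652 24.12978527 27.88218134 45.75211794] x [-15.9706964  -10.56359871   7.6866348 ]
1 3051 [ 9.80304307 12.44127563 17.28710046 27.72920637] y [22.52776134 22.6302272  26.13678859 43.61293033] x [-16.0069787  -10.36993411   7.71892785]
```

Run:
```python
from h import *
f=grab('wrist','w2.png');P=cloud(f);t=r.sense()['eef_pos'];print(t)
z=f['z_map']
for u in(185,192,200,310,318,325):
    print(u,[(v,int(z[v,u]),(P[v,u]-t).round().tolist()) for v in range(225,300,8)])
```

```text
[ 521.06812325 -284.4470946   151.30063582]
185 [(225, 321, [46.0, -70.0, -150.0]), (233, 325, [55.0, -71.0, -152.0]), (241, 327, [64.0, -71.0, -151.0]), (249, 134, [-13.0, -30.0, 28.0]), (257, 126, [-14.0, -28.0, 36.0]), (265, 120, [-13.0, -27.0, 42.0]), (273, 114, [-14.0, -25.0, 49.0]), (281, 116, [-10.0, -26.0, 48.0]), (289, 114, [-8.0, -25.0, 50.0]), (297, 115, [-5.0, -26.0, 50.0])]
192 [(225, 322, [46.0, -63.0, -151.0]), (233, 324, [55.0, -64.0, -151.0]), (241, 140, [-14.0, -28.0, 21.0]), (249, 133, [-14.0, -27.0, 28.0]), (257, 126, [-14.0, -25.0, 36.0]), (265, 120, [-14.0, -24.0, 42.0]), (273, 120, [-11.0, -24.0, 43.0]), (281, 120, [-8.0, -24.0, 44.0]), (289, 119, [-5.0, -24.0, 45.0]), (297, 120, [-2.0, -24.0, 46.0])]
200 [(225, 324, [47.0, -55.0, -153.0]), (233, 324, [55.0, -55.0, -151.0]), (241, 141, [-13.0, -25.0, 20.0]), (249, 137, [-12.0, -24.0, 25.0]), (257, 137, [-8.0, -24.0, 25.0]), (265, 139, [-5.0, -24.0, 25.0]), (273, 137, [-2.0, -24.0, 27.0]), (281, 138, [2.0, -24.0, 28.0]), (289, 136, [4.0, -24.0, 30.0]), (297, 138, [8.0, -24.0, 30.0])]
310 [(225, 323, [46.0, 56.0,
[... 270 characters left out ...]
(297, 135, [6.0, 23.0, 33.0])]
318 [(225, 323, [46.0, 64.0, -151.0]), (233, 326, [55.0, 65.0, -152.0]), (241, 140, [-14.0, 27.0, 21.0]), (249, 133, [-14.0, 26.0, 29.0]), (257, 127, [-13.0, 25.0, 35.0]), (265, 121, [-13.0, 23.0, 42.0]), (273, 117, [-12.0, 23.0, 46.0]), (281, 117, [-9.0, 23.0, 46.0]), (289, 117, [-7.0, 23.0, 47.0]), (297, 118, [-3.0, 23.0, 47.0])]
325 [(225, 324, [47.0, 71.0, -152.0]), (233, 325, [55.0, 72.0, -151.0]), (241, 328, [64.0, 72.0, -151.0]), (249, 134, [-14.0, 29.0, 28.0]), (257, 126, [-14.0, 27.0, 36.0]), (265, 119, [-14.0, 26.0, 43.0]), (273, 115, [-13.0, 25.0, 47.0]), (281, 116, [-10.0, 25.0, 47.0]), (289, 112, [-9.0, 24.0, 52.0]), (297, 114, [-6.0, 25.0, 51.0])]
```

View pics/w2.png

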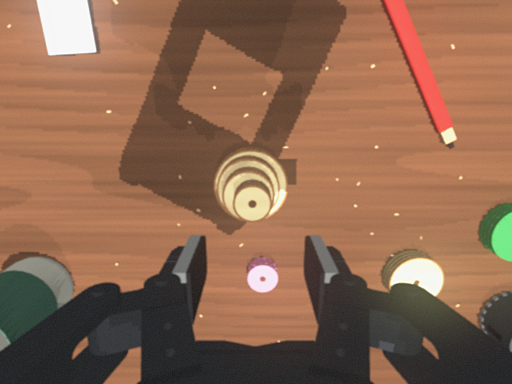

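```bash
python3 -m inch '[[0,0,0,0,-0.05,0.8,0.45],[0,0,0,0,0,0.8,0.45],[0,0,0,0,0,0.8,0.45],[0,0,0,0,0,0,0.45],[0,0,0,0,0,0,0.45]]'
python3 - <<'E'
from h import *
f=grab('side');P=cloud(f);t=r.sense()['eef_pos'];print(t)
fl=192/np.tan(np.radians(f['vertical_fov'])/2)
M=np.linalg.inv(np.array(f['cam_to_world']))
for d in((0,0,0),(0,0,-22)):
    c=M@np.append(t+d,1);print(c[:2]/c[2]*fl+[f['cx'],f['cy']])
cv2.imwrite('pics/s2.png',cv2.resize(cv2.cvtColor(f['pixels'][210:370,230:400],cv2.COLOR_RGB2BGR),None,fx=3.5,fy=3.5,interpolation=cv2.INTER_CUBIC))
w=grab('wrist');Q=cloud(w)
for u in(192,318): print([(v,(Q[v,u]-t).round().tolist()) for v in range(225,260,4)])
E
```

```text
clock: 4.33
eef_pos: [522.0, -286.6, 92.6]
tcp_rot: [-3.142, 0.0, -3.141]
contact_force: [0.1, -0.6, -0.5]
opening: 0.551
grasp_force: 0.0
[ 522.66456574 -287.04440222   93.29891896]
[315.55615576 307.48444276]
[313.82291166 312.67833943]
[(225, [26.0, -53.0, -93.0]), (229, [30.0, -53.0, -93.0]), (233, [33.0, -53.0, -93.0]), (237, [-13.0, -30.0, 18.0]), (241, [-12.0, -29.0, 22.0]), (245, [-13.0, -28.0, 27.0]), (249, [-12.0, -27.0, 30.0]), (253, [-12.0, -27.0, 34.0]), (257, [-13.0, -26.0, 38.0])]
[(225, [26.0, 51.0, -93.0]), (229, [30.0, 51.0, -94.0]), (233, [33.0, 51.0, -93.0]), (237, [-13.0, 27.0, 19.0]), (241, [-13.0, 27.0, 23.0]), (245, [-12.0, 26.0, 26.0]), (249, [-13.0, 25.0, 31.0]), (253, [-13.0, 25.0, 34.0]), (257, [-12.0, 24.0, 37.0])]
```

View pics/s2.png

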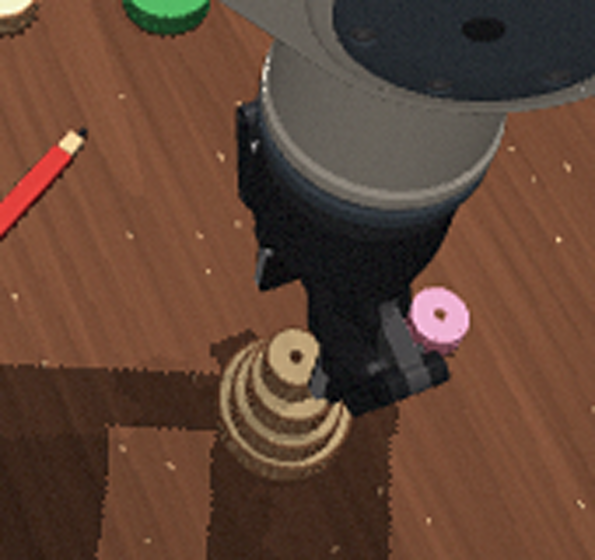

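The side crop shows the gripper standing right of and above the stack: the stack's pilot dot is at crop (295,355) and the near finger around (400,370). I'll locate the fingers from the side depth.

Run:
```python
from h import *
f=grab('side');P=cloud(f);t=r.sense()['eef_pos'];print(t,r.sense()['tcp_rot'])
for v in range(280,332,5):
    print(v,[(u,(P[v,u]-t).round().astype(int).tolist()) for u in range(304,362,7)])
# disc vs wrist
w=grab('wrist');Q=cloud(w);m=(abs(Q[...,2]-72)<4)&(np.hypot(Q[...,0]-521,Q[...,1]+286)<25);print(cv2.minEnclosingCircle(Q[m][:,:2].astype(np.float32)))
m=(abs(P[...,2]-72)<4)&(np.hypot(P[...,0]-521,P[...,1]+286)<25)&(f['pixels'][...,0]>100);print(cv2.minEnclosingCircle(P[m][:,:2].astype(np.float32)))
```

```text
[ 522.96445118 -287.37038642   93.611196  ] [-3.14017894e+00  2.59921096e-03  3.14158109e+00]
280 [(304, [32, 87, -93]), (311, [-35, -13, 151]), (318, [-31, -21, 163]), (325, [-25, -26, 170]), (332, [-19, -31, 175]), (339, [-12, -35, 177]), (346, [-3, -37, 174]), (353, [10, -36, 162]), (360, [133, 48, -94])]
285 [(304, [-11, 29, 33]), (311, [-2, 24, 36]), (318, [-30, -22, 151]), (325, [-24, -28, 158]), (332, [-18, -32, 162]), (339, [-10, -36, 163]), (346, [-1, -37, 159]), (353, [115, 44, -95]), (360, [127, 39, -94])]
290 [(304, [-10, 27, 19]), (311, [2, 25, 14]), (318, [-19, -13, 110]), (325, [-23, -29, 145]), (332, [-16, -33, 148]), (339, [-7, -36, 146]), (346, [4, -37, 140]), (353, [109, 35, -93]), (360, [122, 30, -94])]
295 [(304, [19, 59, -93]), (311, [31, 55, -96]), (318, [-17, -13, 91]), (325, [-12, -22, 105]), (332, [-10, -31, 124]), (339, [-5, -37, 132]), (346, [6, -38, 125]), (353, [97, 20, -75]), (360, [108, 15, -74])]
300 [(304, [14, 50, -93]), (311, [27, 46, -95]), (318, [39, 42, -96]), (325, [-12, -25, 95]), (332, [-11, -35, 116]), (339, [-4, -40, 123]), (346, [6, -42, 1
[... 718 characters left out ...]
1, -13, -24]), (325, [-6, -33, 34]), (332, [-12, -49, 81]), (339, [-13, -60, 110]), (346, [-6, -65, 115]), (353, [5, -66, 108]), (360, [92, -20, -94])]
325 [(304, [-20, -7, -41]), (311, [-9, -12, -38]), (318, [3, -15, -42]), (325, [18, -15, -58]), (332, [-11, -52, 69]), (339, [-11, -62, 96]), (346, [64, -19, -94]), (353, [76, -24, -94]), (360, [88, -28, -94])]
330 [(304, [-19, -10, -57]), (311, [-12, -18, -42]), (318, [-2, -23, -41]), (325, [14, -22, -59]), (332, [37, -18, -94]), (339, [47, -23, -92]), (346, [59, -27, -93]), (353, [71, -31, -94]), (360, [82, -36, -92])]
((521.8741455078125, -286.9458923339844), 15.370827674865723)
((523.9429321289062, -284.4150085449219), 14.648005485534668)
```

Both cameras agree: the fingertips stand about 16 mm above the reported TCP, not 22 mm below it. x and y are centred. I'll trust the cameras and descend carefully, watching the force.

```bash
python3 -m inch '[[0,0,0,0,0,0.6,0.45],[0,0,0,0,0,0.5,0.45],[0,0,0,0,0,0.3,0.45],[0,0,0,0,0,0.2,0.45],[0,0,0,0,0,0,0.45]]'
python3 - <<'E'
from h import *
f=grab('side');P=cloud(f);t=r.sense()['eef_pos'];print(t,r.sense()['contact_force'])
cv2.imwrite('pics/s3.png',cv2.resize(cv2.cvtColor(f['pixels'][240:370,250:380],cv2.COLOR_RGB2BGR),None,fx=4,fy=4,interpolation=cv2.INTER_CUBIC))
w=grab('wrist');Q=cloud(w)
for u in(192,318): print([(v,(Q[v,u]).round().tolist()) for v in range(233,250,4)])
E
```

```text
clock: 4.95
eef_pos: [521.0, -286.5, 50.3]
tcp_rot: [3.141, -0.002, 3.141]
contact_force: [0.2, 0.7, 0.2]
opening: 0.557
grasp_force: 0.0
[ 521.36790775 -286.72646922   50.99850449] [ 0.12947181 -0.3392562   0.45676501]
[(233, [537.0, -331.0, -1.0]), (237, [509.0, -317.0, 69.0]), (241, [509.0, -316.0, 74.0]), (245, [509.0, -315.0, 77.0]), (249, [509.0, -314.0, 81.0])]
[(233, [536.0, -245.0, 1.0]), (237, [509.0, -259.0, 69.0]), (241, [509.0, -260.0, 74.0]), (245, [508.0, -261.0, 78.0]), (249, [509.0, -262.0, 82.0])]
```

View pics/s3.png

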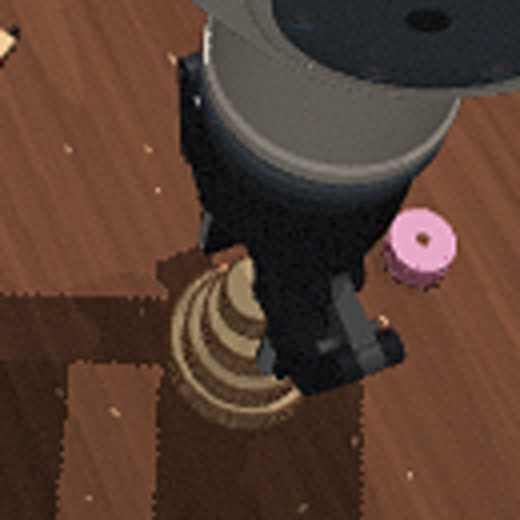

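No contact, and the near finger (crop 310,360) stands beside the top blank. I'll go 8 mm further and close.

```bash
python3 -m inch '[[0,0,0,0,0,0.2,0.45],[0,0,0,0,0,0.12,0.45],[0,0,0,0,0,0,0.55],[0,0,0,0,0,0,0.62],[0,0,0,0,0,0,0.8],[0,0,0,0,0,0,0.8],[0,0,0,0,0,0,0.8],[0,0,0,0,0,0,0.8]]' 40
```

```text
clock: 5.72
eef_pos: [522.2, -287.2, 44.0]
tcp_rot: [-3.141, 0.001, 3.141]
contact_force: [0.0, -1.2, 6.2]
opening: 0.336
grasp_force: 42.5
```

```bash
python3 -m inch '[[0,0,0,0,0,-0.2,0.8],[0,0,0,0,0,-0.5,0.8],[0,0,0,0,0,-1,0.8],[0,0,0,0,0,-1,0.8],[0,0,0,0,0,-1,0.8],[0,0,0,0,0,0,0.8]]'
python3 - <<'E'
from h import *
f=grab('side');t=r.sense();print(t['eef_pos'],t['opening'])
w=grab('wrist')
a=cv2.resize(f['pixels'][200:370,230:400],(400,400));b=cv2.resize(w['pixels'][120:320,156:356],(400,400))
cv2.imwrite('pics/s4.png',cv2.cvtColor(np.hstack([a,b]),cv2.COLOR_RGB2BGR))
E
```

```text
clock: 6.22
eef_pos: [524.3, -288.2, 141.7]
tcp_rot: [-3.138, 0.006, 3.141]
contact_force: [1.2, -0.4, -0.3]
opening: 0.332
grasp_force: 39.5
[ 523.36547858 -287.70152347  139.47168099] 0.33523002635321864
```

View pics/s4.png

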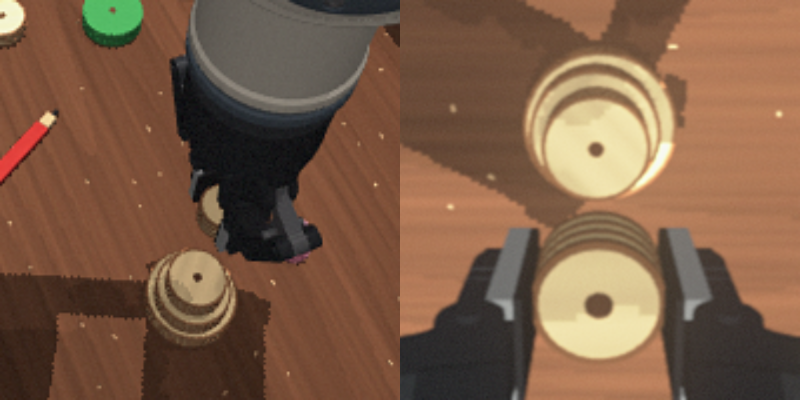

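The blank is held cleanly and level: the wrist crop shows it at (598,305) between the pads, with the rest of the stack undisturbed at (597,150). I'll carry it to mate30.

```bash
python3 -m inch '[[0,0,0,0.08,1,0,0.8],[0,0,0,0.08,1,0,0.8],[0,0,0,0.08,1,0,0.8],[0,0,0,0.08,1,0,0.8],[0,0,0,0.08,1,0,0.8],[0,0,0,0.08,1,0,0.8],[0,0,0,0.08,1,0,0.8],[0,0,0,0.08,1,0,0.8]]'
python3 -m inch '[[0,0,0,0.08,1,0,0.8],[0,0,0,0.08,1,0,0.8],[0,0,0,0.08,1,0,0.8],[0,0,0,0.08,1,0,0.8],[0,0,0,0.08,1,0,0.8],[0,0,0,0.08,1,0,0.8],[0,0,0,0.08,1,0,0.8],[0,0,0,0.08,1,0,0.8]]'
python3 -m inch '[[0,0,0,0.08,1,0,0.8],[0,0,0,0.08,1,0,0.8],[0,0,0,0.08,1,0,0.8],[0,0,0,0.08,1,0,0.8],[0,0,0,0.08,1,0,0.8],[0,0,0,0.08,0.9,0,0.8],[0,0,0,0.08,0,0,0.8],[0,0,0,0,0,0,0.8]]'
cat > m.py <<'E'
from h import *
import sys
# m.py R x y ztop : fit disc centre by wrist, report offset to held disc in tool units
def fit(cam,R,x,y,zt,tol=4):
    f=grab(cam);Q=cloud(f)
    m=(abs(Q[...,2]-zt)<tol)&(np.hypot(Q[...,0]-x,Q[...,1]-y)<R+10)&(f['pixels'][...,0]>90)&(f['pixels'][...,1]>80)
    q=Q[m][:,:2].astype(np.float32)
    if len(q)<20: return None
    e=cv2.minEnclosingCircle(q);return np.round([*e[0],e[1],len(q)],1)
if __name__=='__main__':
    a=[float(v) for v in sys.argv[1:]]
    s=r.sense();print('tcp',s['eef_pos'].round(1),'op',round(s['opening'],3))
    for c in('wrist','top','side'):
        for i in range(0,len(a),4): print(c,a[i],a[i+3],fit(c,*a[i:i+4]))
E
python3 m.py 15 475 285 18
```

```text
clock: 6.98
eef_pos: [504.4, -85.5, 135.0]
tcp_rot: [3.141, -0.002, 3.141]
contact_force: [0.4, 0.1, -0.1]
opening: 0.331
grasp_force: 39.5
clock: 7.65
eef_pos: [488.5, 114.1, 135.0]
tcp_rot: [-3.141, -0.002, 3.141]
contact_force: [0.7, -0.7, 0.0]
opening: 0.335
grasp_force: 39.5
clock: 8.32
eef_pos: [474.5, 261.0, 134.9]
tcp_rot: [-3.14, -0.002, -3.14]
contact_force: [-1.0, 0.1, -0.3]
opening: 0.33
grasp_force: 39.6
tcp [474.5 261.  134.9] op 0.33
wrist 15.0 18.0 [475.4 283.2  15.1 913. ]
top 15.0 18.0 [471.4 284.9  13.8  61. ]
side 15.0 18.0 [477.8 285.6  14.5  68. ]
```

```bash
python3 -m inch '[[0,0,0,0,0.92,0,0.8],[0,0,0,0,0,1,0.8],[0,0,0,0,0,1,0.8],[0,0,0,0,0,1,0.8],[0,0,0,0,0,1,0.8],[0,0,0,0,0,0,0.8],[0,0,0,0,0,0,0.8]]'
python3 - <<'E'
from h import *
from m import fit
print(fit('wrist',15,475,284,18), fit('wrist',15,475,284,63-44+35+9), r.sense()['eef_pos'])
f=grab('wrist');cv2.imwrite('pics/w5.png',cv2.cvtColor(f['pixels'][100:384,100:412],cv2.COLOR_RGB2BGR))
E
```

```text
clock: 9.05
eef_pos: [475.1, 282.2, 35.2]
tcp_rot: [-3.14, -0.003, 3.14]
contact_force: [0.1, -0.8, 0.2]
opening: 0.334
grasp_force: 39.6
[474.6 283.4  15.  926. ] [ 469.6  282.7   21.8 3734. ] [476.67202361 283.51451192  37.18604539]
```

View pics/w5.png

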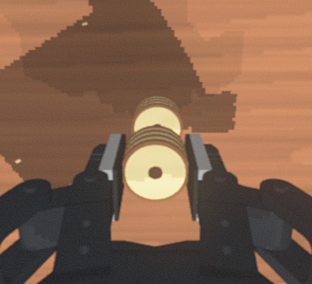

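Mate (crop 158,118) and held blank (155,165) line up. Lowering, releasing and retreating.

```bash
python3 -m inch '[[0,0,0,0,0,0.5,0.8],[0,0,0,0,0,0.3,0.8],[0,0,0,0,0,0.2,0.8],[0,0,0,0,0,0.06,0.8],[0,0,0,0,0,0,0.8],[0,0,0,0,0,0,0.8]]'
```

```text
clock: 9.7
eef_pos: [475.7, 283.6, 9.4]
tcp_rot: [-3.141, -0.0, 3.141]
contact_force: [-0.6, 0.0, -0.5]
opening: 0.335
grasp_force: 39.6
```

```bash
python3 -m inch '[[0,0,0,0,0,0.06,0.8],[0,0,0,0,0,0,0.8],[0,0,0,0,0,0,0.6],[0,0,0,0,0,0,0.5],[0,0,0,0,0,0,0.4],[0,0,0,0,0,-0.3,0.4],[0,0,0,0,0,-1,0.4],[0,0,0,0,0,-1,0.4]]'
python3 -m inch '[[0,0,0,0,0,-1,0.4],[0,0,0,0,0,-1,0.4],[0,0,0,0,0,0,0.3]]'
python3 m.py 15 475 284 36
```

```text
clock: 10.37
eef_pos: [474.9, 283.1, 65.7]
tcp_rot: [-3.14, -0.002, 3.141]
contact_force: [0.4, -0.3, -0.2]
opening: 0.604
grasp_force: 0.0
clock: 10.62
eef_pos: [478.4, 285.1, 120.7]
tcp_rot: [3.138, 0.006, 3.141]
contact_force: [1.3, 0.5, 0.3]
opening: 0.701
grasp_force: 0.0
tcp [478.4 285.1 120.7] op 0.701
wrist 15.0 36.0 [ 476.   282.4   15.2 1158. ]
top 15.0 36.0 [473.9 284.5  14.1  71. ]
side 15.0 36.0 [478.3 282.8  16.3  68. ]
```

```bash
python3 -m inch '[[0,0,0,-0.08,-1,0,0.3],[0,0,0,-0.08,-1,0,0.3],[0,0,0,-0.08,-1,0,0.3],[0,0,0,-0.08,-1,0,0.3],[0,0,0,-0.08,-1,0,0.3],[0,0,0,-0.08,-1,0,0.3],[0,0,0,-0.08,-1,0,0.3],[0,0,0,-0.08,-1,0,0.3]]'
python3 -m inch '[[0,0,0,-0.08,-1,0,0.3],[0,0,0,-0.08,-1,0,0.3],[0,0,0,-0.08,-1,0,0.3],[0,0,0,-0.08,-1,0,0.3],[0,0,0,-0.08,-1,0,0.3],[0,0,0,-0.08,-1,0,0.3],[0,0,0,-0.08,-1,0,0.3],[0,0,0,-0.08,-1,0,0.3]]'
python3 -m inch '[[0,0,0,-0.08,-1,0,0.3],[0,0,0,-0.08,-1,0,0.3],[0,0,0,-0.08,-1,0,0.3],[0,0,0,-0.08,-1,0,0.3],[0,0,0,-0.08,-1,0,0.3],[0,0,0,-0.08,-0.9,0,0.3],[0,0,0,-0.08,0,0,0.3],[0,0,0,0,0,0,0.3]]'
python3 -m inch '[[0,0,0,0,0,0,0.3],[0,0,0,0,0,0,0.3]]'
python3 m.py 21.5 521 -289 54 27.5 520 -290 36 34 522 -288 18 | grep -v side
python3 - <<'E'
from h import *
Q=cloud(grab('wrist'));t=r.sense()['eef_pos'];print(t)
for s in(-1,1):
    m=(abs(Q[...,2]-t[2]-20)<10)&(abs(Q[...,0]-t[0])<20)&(s*(Q[...,1]-t[1])>20)&(s*(Q[...,1]-t[1])<60);q=Q[m]-t;print(np.percentile(q[:,2],[0,2,10]),np.percentile(q[:,1],[1,50,99]))
E
```

```text
clock: 11.43
eef_pos: [490.7, 82.3, 114.2]
tcp_rot: [-3.141, -0.002, 3.142]
contact_force: [0.2, -0.6, 0.5]
opening: 0.702
grasp_force: 0.0
clock: 12.1
eef_pos: [506.6, -117.4, 114.2]
tcp_rot: [3.141, -0.002, 3.141]
contact_force: [0.8, -0.1, -0.9]
opening: 0.696
grasp_force: 0.0
clock: 12.77
eef_pos: [521.1, -264.4, 114.1]
tcp_rot: [3.141, -0.002, 3.139]
contact_force: [-0.7, -0.1, -0.1]
opening: 0.7
grasp_force: 0.0
clock: 12.93
eef_pos: [521.0, -262.7, 114.7]
tcp_rot: [3.141, -0.002, -3.141]
contact_force: [-0.1, 0.8, -0.7]
opening: 0.701
grasp_force: 0.0
tcp [ 521.  -262.7  114.7] op 0.701
wrist 21.5 54.0 [ 521.4 -290.4   21.8 2819. ]
wrist 27.5 36.0 [ 520.6 -290.9   27.8 1122. ]
wrist 34.0 18.0 [ 522.2 -288.4   34.2 1192. ]
top 21.5 54.0 [ 520.  -288.1   21.2  200. ]
top 27.5 36.0 [ 517.2 -288.1   25.9   93. ]
top 34.0 18.0 [ 520.  -284.9   32.   101. ]
[ 521.72722514 -263.80444615  115.54786303]
[14.12630492 15.55314296 18.17948333] [-44.16332268 -31.22436249 -30.81969645]
[14.07680324 15.5558014  18.18552911] [28.46063737 28.84757461 42.01994994]
```

```bash
python3 -m inch '[[0,0,0,0,-1,0,0.3],[0,0,0,0,-0.05,1,0.3],[0,0,0,0,0,1,0.3],[0,0,0,0,0,0.6,0.3],[0,0,0,0,0,0.4,0.3],[0,0,0,0,0,0.3,0.3],[0,0,0,0,0,0.2,0.3],[0,0,0,0,0,0,0.3]]'
```

```text
clock: 14.1
eef_pos: [521.6, -290.0, 27.5]
tcp_rot: [3.141, -0.001, 3.141]
contact_force: [0.4, 0.4, -0.4]
opening: 0.698
grasp_force: 0.0
```

```bash
python3 -m inch '[[0,0,0,0,0,0,0.4],[0,0,0,0,0,0,0.45],[0,0,0,0,0,0,0.7],[0,0,0,0,0,0,0.7],[0,0,0,0,0,0,0.7],[0,0,0,0,0,0,0.7]]' 40
python3 -m inch '[[0,0,0,0,0,-0.2,0.7],[0,0,0,0,0,-0.5,0.7],[0,0,0,0,0,-1,0.7],[0,0,0,0,0,-1,0.7],[0,0,0,0,0,-1,0.7],[0,0,0,0,0,0,0.7],[0,0,0,0,0,0,0.7]]'
python3 - <<'E'
from h import *
from m import fit
t=r.sense();print(t['eef_pos'],t['opening'])
z=t['eef_pos'][2]
print('held',fit('wrist',21.5,521,-290,z+27,5),'55',fit('wrist',27.5,520,-290,36),'68',fit('wrist',34,522,-288,18))
E
```

```text
clock: 14.6
eef_pos: [522.3, -290.4, 29.2]
tcp_rot: [-3.141, 0.001, 3.141]
contact_force: [-1.2, -0.2, 5.6]
opening: 0.484
grasp_force: 40.2
clock: 15.18
eef_pos: [522.9, -290.8, 123.1]
tcp_rot: [-3.139, 0.004, 3.141]
contact_force: [0.2, 0.6, -0.5]
opening: 0.484
grasp_force: 40.5
[ 522.91445399 -290.81550019  123.07591652] 0.4842938174774775
held [ 515.  -291.1   28.6 6893. ] 55 [ 520.5 -290.9   27.5 3032. ] 68 [ 522.  -288.8   34.  1071. ]
```

```bash
python3 -m inch '[[0,0,0,0.16,1,0,0.7],[0,0,0,0.16,1,0,0.7],[0,0,0,0.16,1,0,0.7],[0,0,0,0.16,1,0,0.7],[0,0,0,0.16,1,0,0.7],[0,0,0,0.16,1,0,0.7],[0,0,0,0.16,1,0,0.7],[0,0,0,0.16,1,0,0.7]]'
python3 -m inch '[[0,0,0,0.16,1,0,0.7],[0,0,0,0.16,1,0,0.7],[0,0,0,0.16,1,0,0.7],[0,0,0,0.15,0.7,0,0.7],[0,0,0,0,0,1,0.7],[0,0,0,0,0,0.6,0.7],[0,0,0,0,0,0,0.7],[0,0,0,0,0,0,0.7]]'
python3 m.py 21.5 474 2.8 18
```

```text
clock: 16.0
eef_pos: [488.5, -88.8, 119.4]
tcp_rot: [3.141, -0.002, 3.141]
contact_force: [0.2, 0.2, -0.1]
opening: 0.485
grasp_force: 40.6
clock: 16.67
eef_pos: [472.7, 2.4, 79.4]
tcp_rot: [-3.142, -0.004, 3.142]
contact_force: [0.5, -0.5, 0.8]
opening: 0.486
grasp_force: 40.6
tcp [472.7   2.4  79.4] op 0.486
wrist 21.5 18.0 [4.746e+02 9.000e-01 2.160e+01 1.542e+03]
top 21.5 18.0 None
side 21.5 18.0 [476.2   2.   21.1 227. ]
```

```bash
python3 -m inch '[[0,0,0,-0.07,0,1,0.7],[0,0,0,0,0,0.9,0.7],[0,0,0,0,0,0.4,0.7],[0,0,0,0,0,0.2,0.7],[0,0,0,0,0,0.16,0.7],[0,0,0,0,0,0,0.7],[0,0,0,0,0,0,0.7]]'
```

```text
clock: 17.4
eef_pos: [476.3, 2.3, 14.6]
tcp_rot: [-3.142, 0.001, 3.141]
contact_force: [0.2, 0.3, 0.8]
opening: 0.479
grasp_force: 40.6
```

```bash
python3 -m inch '[[0,0,0,0,0,0.08,0.7],[0,0,0,0,0,0.04,0.7],[0,0,0,0,0,0,0.7],[0,0,0,0,0,0,0.7]]'
```

```text
clock: 17.73
eef_pos: [475.9, 2.4, 11.2]
tcp_rot: [-3.142, 0.0, 3.141]
contact_force: [-0.1, -0.9, -0.4]
opening: 0.487
grasp_force: 40.6
```

```bash
python3 -m inch '[[0,0,0,0,0,0.08,0.7],[0,0,0,0,0,0,0.7],[0,0,0,0,0,0,0.45],[0,0,0,0,0,0,0.35],[0,0,0,0,0,0,0.2],[0,0,0,0,0,-0.4,0.2],[0,0,0,0,0,-1,0.15],[0,0,0,0,0,-1,0.15]]'
python3 -m inch '[[0,0,0,0,0,-1,0.15],[0,0,0,0,0,-1,0.15],[0,0,0,0,0,0,0.15]]'
python3 m.py 21.5 474 2 36
```

```text
clock: 18.4
eef_pos: [474.7, 2.4, 69.3]
tcp_rot: [-3.142, -0.003, 3.141]
contact_force: [0.2, -0.6, -0.6]
opening: 0.855
grasp_force: 0.0
clock: 18.65
eef_pos: [478.5, 2.4, 123.6]
tcp_rot: [3.142, 0.007, 3.141]
contact_force: [1.1, 0.1, 1.0]
opening: 0.854
grasp_force: 0.0
tcp [478.5   2.4 123.6] op 0.854
wrist 21.5 36.0 [4.749e+02 1.000e+00 2.170e+01 2.304e+03]
top 21.5 36.0 None
side 21.5 36.0 [477.8   2.7  21.2 231. ]
```

```bash
python3 -m inch '[[0,0,0,-0.155,-1,0,0.15],[0,0,0,-0.155,-1,0,0.15],[0,0,0,-0.155,-1,0,0.15],[0,0,0,-0.155,-1,0,0.15],[0,0,0,-0.155,-1,0,0.15],[0,0,0,-0.155,-1,0,0.15],[0,0,0,-0.155,-1,0,0.15],[0,0,0,-0.155,-1,0,0.15]]'
python3 -m inch '[[0,0,0,-0.155,-1,0,0.15],[0,0,0,-0.155,-1,0,0.15],[0,0,0,-0.155,-1,0,0.15],[0,0,0,-0.155,-0.68,0,0.15],[0,0,0,0,0,1,0.15],[0,0,0,0,0,0.6,0.15],[0,0,0,0,0,0,0.15],[0,0,0,0,0,0,0.15]]'
python3 m.py 27.5 520 -290 36 34 522 -288 18 | grep -v side
```

```text
clock: 19.47
eef_pos: [505.7, -198.5, 117.4]
tcp_rot: [3.141, -0.003, 3.141]
contact_force: [0.3, -0.0, 0.1]
opening: 0.846
grasp_force: 0.0
clock: 20.13
eef_pos: [520.8, -288.9, 77.2]
tcp_rot: [3.139, -0.004, 3.141]
contact_force: [0.1, 0.3, 0.6]
opening: 0.852
grasp_force: 0.0
tcp [ 520.8 -288.9   77.2] op 0.852
wrist 27.5 36.0 [ 520.7 -291.    27.8 5420. ]
wrist 34.0 18.0 [ 522.2 -288.7   34.3 1475. ]
top 27.5 36.0 [ 517.3 -288.5   26.7  261. ]
top 34.0 18.0 [ 517.2 -282.1   32.1  103. ]
```

Descend 67 mm, staying at z ≈ 10.

```bash
python3 -m inch '[[0,0,0,0,-0.04,1,0.15],[0,0,0,0,0,0.8,0.15],[0,0,0,0,0,0.4,0.15],[0,0,0,0,0,0.3,0.15],[0,0,0,0,0,0.18,0.15],[0,0,0,0,0,0,0.15],[0,0,0,0,0,0,0.15]]'
```

```text
clock: 21.02
eef_pos: [522.6, -290.8, 12.5]
tcp_rot: [-3.141, 0.001, 3.141]
contact_force: [0.7, -0.5, 1.3]
opening: 0.85
grasp_force: 0.0
```

```bash
python3 -m inch '[[0,0,0,0,0,0,0.22],[0,0,0,0,0,0,0.28],[0,0,0,0,0,0,0.5],[0,0,0,0,0,0,0.5],[0,0,0,0,0,0,0.5],[0,0,0,0,0,0,0.5]]' 40
python3 -m inch '[[0,0,0,0,0,-0.2,0.5],[0,0,0,0,0,-0.5,0.5],[0,0,0,0,0,-1,0.5],[0,0,0,0,0,-1,0.5],[0,0,0,0,0,-1,0.5],[0,0,0,0,0,0,0.5],[0,0,0,0,0,0,0.5]]'
python3 m.py 34 522 -288 18 | grep -v side
```

```text
clock: 21.52
eef_pos: [522.6, -290.9, 13.1]
tcp_rot: [-3.141, 0.001, 3.141]
contact_force: [-1.5, 0.1, 7.8]
opening: 0.623
grasp_force: 40.6
clock: 22.1
eef_pos: [523.4, -291.3, 107.0]
tcp_rot: [-3.14, 0.004, 3.141]
contact_force: [-0.2, 0.2, -0.9]
opening: 0.622
grasp_force: 42.1
tcp [ 523.4 -291.3  107. ] op 0.622
wrist 34.0 18.0 [ 522.  -289.    34.1 3334. ]
top 34.0 18.0 [ 521.8 -285.7   33.2  450. ]
```

```bash
python3 -m inch '[[0,0,0,-0.56,0.96,0,0.5],[0,0,0,-0.56,0.96,0,0.5],[0,0,0,-0.56,0.96,0,0.5],[0,0,0,-0.56,0.96,0,0.5],[0,0,0,-0.56,0.96,0,0.5],[0,0,0,-0.56,0.96,0,0.5],[0,0,0,-0.56,0.96,0,0.5],[0,0,0,0,0,0.8,0.5]]'
python3 -m inch '[[0,0,0,0,0,0,0.5],[0,0,0,0,0,0,0.5],[0,0,0,0,0,0,0.5]]'
python3 m.py 27.5 621 -121 18
```

```text
clock: 22.92
eef_pos: [624.5, -119.1, 86.5]
tcp_rot: [3.141, 0.006, -3.139]
contact_force: [0.7, -0.3, -0.3]
opening: 0.621
grasp_force: 42.1
clock: 23.17
eef_pos: [619.4, -123.1, 84.0]
tcp_rot: [3.141, -0.002, 3.141]
contact_force: [-0.6, -0.7, -0.5]
opening: 0.62
grasp_force: 42.2
tcp [ 619.4 -123.1   84. ] op 0.62
wrist 27.5 18.0 [ 619.4 -122.9   27.  1441. ]
top 27.5 18.0 None
side 27.5 18.0 [ 624.7 -121.2   26.9  402. ]
```

```bash
python3 -m inch '[[0,0,0,-0.04,0.04,1,0.5],[0,0,0,0,0,0.9,0.5],[0,0,0,0,0,0.5,0.5],[0,0,0,0,0,0.3,0.5],[0,0,0,0,0,0.16,0.5],[0,0,0,0,0,0,0.5],[0,0,0,0,0,0,0.5],[0,0,0,0,0,0,0.5]]'
```

```text
clock: 23.98
eef_pos: [621.9, -121.9, 13.8]
tcp_rot: [-3.141, 0.001, 3.141]
contact_force: [0.2, -0.1, -1.0]
opening: 0.62
grasp_force: 42.2
```

```bash
python3 -m inch '[[0,0,0,0,0,0.08,0.5],[0,0,0,0,0,0.06,0.5],[0,0,0,0,0,0,0.5],[0,0,0,0,0,0,0.5]]'
```

```text
clock: 24.32
eef_pos: [622.1, -121.9, 13.0]
tcp_rot: [-3.141, 0.002, 3.141]
contact_force: [-10.2, 1.4, 30.2]
opening: 0.622
grasp_force: 45.2
```

```bash
python3 -m inch '[[0,0,0,0,0,-0.08,0.5],[0,0,0,0,0,0,0.5],[0,0,0,0,0,0,0.32],[0,0,0,0,0,0,0.2],[0,0,0,0,0,0,0.1],[0,0,0,0,0,-0.4,0.1],[0,0,0,0,0,-1,0.05],[0,0,0,0,0,-1,0.05]]'
python3 -m inch '[[0,0,0,0,0,-1,0.02],[0,0,0,0,0,-1,0.02],[0,0,0,0,0,0,0.02],[0,0,0,0,0,0,0.02]]'
python3 m.py 27.5 621 -121 36
```

```text
clock: 24.98
eef_pos: [620.2, -121.5, 71.4]
tcp_rot: [3.141, -0.003, 3.141]
contact_force: [0.4, 0.1, -0.3]
opening: 0.953
grasp_force: 0.0
clock: 25.32
eef_pos: [622.4, -121.9, 123.5]
tcp_rot: [-3.141, 0.003, 3.141]
contact_force: [0.4, -0.1, -0.7]
opening: 0.978
grasp_force: 0.0
tcp [ 622.4 -121.9  123.5] op 0.978
wrist 27.5 36.0 [ 620.3 -123.2   27.7 3735. ]
top 27.5 36.0 None
side 27.5 36.0 [ 623.3 -122.5   27.5  462. ]
```

```bash
python3 -m inch '[[0,0,0,0.565,-0.95,0,0],[0,0,0,0.565,-0.95,0,0],[0,0,0,0.565,-0.95,0,0],[0,0,0,0.565,-0.95,0,0],[0,0,0,0.565,-0.95,0,0],[0,0,0,0.565,-0.95,0,0],[0,0,0,0.565,-0.95,0,0],[0,0,0,0,0,1,0]]'
python3 -m inch '[[0,0,0,0,0,0.5,0],[0,0,0,0,0,0,0],[0,0,0,0,0,0,0],[0,0,0,0,0,0,0]]'
python3 m.py 34 522 -288 18
```

```text
clock: 26.13
eef_pos: [522.1, -292.5, 98.8]
tcp_rot: [-3.138, 0.004, 3.139]
contact_force: [1.3, -0.8, -0.0]
opening: 0.995
grasp_force: 0.0
clock: 26.47
eef_pos: [522.7, -287.2, 83.9]
tcp_rot: [3.141, -0.001, -3.141]
contact_force: [-0.0, -0.2, -0.1]
opening: 1.0
grasp_force: 0.0
tcp [ 522.7 -287.2   83.9] op 1.0
wrist 34.0 18.0 [ 522.1 -288.8   34.2 6702. ]
top 34.0 18.0 [ 522.  -286.4   33.4  428. ]
side 34.0 18.0 [ 525.3 -287.3   33.6 1030. ]
```

Centred. Descending about 82 mm, watching the force.

```bash
python3 -m inch '[[0,0,0,0,0,1,0],[0,0,0,0,0,0.9,0],[0,0,0,0,0,0.6,0],[0,0,0,0,0,0.4,0],[0,0,0,0,0,0.2,0],[0,0,0,0,0,0.1,0],[0,0,0,0,0,0,0],[0,0,0,0,0,0,0]]'
```

```text
clock: 27.28
eef_pos: [522.9, -288.2, 4.8]
tcp_rot: [-3.141, 0.001, 3.141]
contact_force: [0.3, -0.2, 0.6]
opening: 0.998
grasp_force: 0.0
```

```bash
python3 -m inch '[[0,0,0,0,0,0.04,0.1],[0,0,0,0,0,0,0.14],[0,0,0,0,0,0,0.35],[0,0,0,0,0,0,0.35],[0,0,0,0,0,0,0.35],[0,0,0,0,0,0,0.35]]' 40
```

```text
clock: 27.78
eef_pos: [523.0, -288.2, 4.1]
tcp_rot: [-3.141, 0.001, 3.141]
contact_force: [-1.0, 0.7, 8.8]
opening: 0.653
grasp_force: 4.5
```

The pads closed over the top of the disc, because the tips sit higher when open. I'll raise, reopen and re-measure.

```bash
python3 -m inch '[[0,0,0,0,0,-0.3,0.35],[0,0,0,0,0,-0.5,0],[0,0,0,0,0,-1,0],[0,0,0,0,0,0,0],[0,0,0,0,0,0,0],[0,0,0,0,0,0,0]]'
python3 m.py 34 522 -288 18
```

```text
clock: 28.28
eef_pos: [522.4, -288.0, 48.6]
tcp_rot: [-3.141, 0.001, 3.141]
contact_force: [-0.2, 0.5, -0.4]
opening: 1.001
grasp_force: 0.0
tcp [ 522.4 -288.    48.6] op 1.001
wrist 34.0 18.0 [ 522.2 -288.4   34.4 9094. ]
top 34.0 18.0 [ 521.9 -286.9   33.1  329. ]
side 34.0 18.0 [ 525.6 -287.6   33.6  836. ]
```

Disc undisturbed. Descending 57 mm to z ≈ −9.

```bash
python3 -m inch '[[0,0,0,0,0,0.9,0],[0,0,0,0,0,0.6,0],[0,0,0,0,0,0.4,0],[0,0,0,0,0,0.25,0],[0,0,0,0,0,0.12,0],[0,0,0,0,0,0,0],[0,0,0,0,0,0,0]]'
```

```text
clock: 29.02
eef_pos: [522.6, -288.0, -8.5]
tcp_rot: [-3.141, 0.0, 3.141]
contact_force: [-0.6, -0.8, 0.1]
opening: 0.996
grasp_force: 0.0
```

```bash
python3 -m inch '[[0,0,0,0,0,0,0.1],[0,0,0,0,0,0,0.16],[0,0,0,0,0,0,0.38],[0,0,0,0,0,0,0.38],[0,0,0,0,0,0,0.38],[0,0,0,0,0,0,0.38]]' 50
```

```text
clock: 29.52
eef_pos: [522.8, -288.2, -7.4]
tcp_rot: [-3.141, 0.001, 3.141]
contact_force: [-2.1, 1.0, 8.8]
opening: 0.768
grasp_force: 53.2
```

```bash
python3 -m inch '[[0,0,0,0,0,-0.2,0.38],[0,0,0,0,0,-0.5,0.38],[0,0,0,0,0,-1,0.38],[0,0,0,0,0,-1,0.38],[0,0,0,0,0,-1,0.38],[0,0,0,0,0,-0.6,0.38],[0,0,0,0,0,0,0.38]]'
python3 -m inch '[[0,0,0,-0.19,0.97,0,0.38],[0,0,0,-0.19,0.97,0,0.38],[0,0,0,-0.19,0.97,0,0.38],[0,0,0,-0.19,0.97,0,0.38],[0,0,0,-0.19,0.97,0,0.38],[0,0,0,-0.19,0.97,0,0.38],[0,0,0,-0.19,0.97,0,0.38],[0,0,0,-0.19,0.97,0,0.38]]'
python3 -m inch '[[0,0,0,-0.19,0.97,0,0.38],[0,0,0,-0.19,0.97,0,0.38],[0,0,0,-0.19,0.97,0,0.38],[0,0,0,-0.19,0.97,0,0.38],[0,0,0,-0.19,0.97,0,0.38],[0,0,0,-0.19,0.97,0,0.38],[0,0,0,-0.19,0.97,0,0.38],[0,0,0,-0.19,0.97,0,0.38]]'
python3 -m inch '[[0,0,0,-0.2,0.96,0,0.38],[0,0,0,0,0,0,0.38],[0,0,0,0,0,0,0.38],[0,0,0,0,0,0,0.38],[0,0,0,0,0,0,0.38]]'
python3 m.py 34 603 124 18
```

```text
clock: 30.1
eef_pos: [524.6, -289.1, 103.3]
tcp_rot: [-3.138, 0.006, 3.141]
contact_force: [1.0, 0.3, 0.2]
opening: 0.767
grasp_force: 55.6
clock: 30.77
eef_pos: [560.0, -92.6, 98.3]
tcp_rot: [3.141, -0.001, 3.141]
contact_force: [0.4, 0.4, -1.1]
opening: 0.77
grasp_force: 55.7
clock: 31.43
eef_pos: [598.0, 101.3, 98.3]
tcp_rot: [-3.141, -0.001, 3.141]
contact_force: [-0.1, -0.3, -0.6]
opening: 0.767
grasp_force: 55.7
clock: 31.85
eef_pos: [602.9, 123.2, 98.4]
tcp_rot: [-3.141, -0.001, 3.141]
contact_force: [-0.1, -0.1, -0.3]
opening: 0.77
grasp_force: 55.7
tcp [602.9 123.2  98.4] op 0.77
wrist 34.0 18.0 [ 601.   123.1   33.6 2075. ]
top 34.0 18.0 None
side 34.0 18.0 [605.1 125.   35.2 443. ]
```

```bash
python3 -m inch '[[0,0,0,-0.02,0.04,1,0.38],[0,0,0,0,0,1,0.38],[0,0,0,0,0,0.7,0.38],[0,0,0,0,0,0.4,0.38],[0,0,0,0,0,0.2,0.38],[0,0,0,0,0,0.1,0.38],[0,0,0,0,0,0,0.38],[0,0,0,0,0,0,0.38]]'
```

```text
clock: 32.67
eef_pos: [604.6, 125.1, 14.6]
tcp_rot: [3.141, 0.001, 3.141]
contact_force: [0.1, -1.1, -0.5]
opening: 0.771
grasp_force: 55.7
```

```bash
python3 -m inch '[[0,0,0,0,0,0.06,0.38],[0,0,0,0,0,0.04,0.38],[0,0,0,0,0,0,0.38],[0,0,0,0,0,0,0.38]]'
```

```text
clock: 33.0
eef_pos: [604.0, 125.1, 11.5]
tcp_rot: [3.142, 0.0, 3.141]
contact_force: [0.0, -0.1, -0.0]
opening: 0.768
grasp_force: 55.7
```

```bash
python3 -m inch '[[0,0,0,0,0,0.05,0.38],[0,0,0,0,0,0,0.38],[0,0,0,0,0,0,0.38]]'
```

```text
clock: 33.25
eef_pos: [604.2, 125.2, 10.6]
tcp_rot: [3.141, 0.0, 3.141]
contact_force: [-1.6, -0.1, 4.8]
opening: 0.77
grasp_force: 56.6
```

Touching. Release, rise and check everything.

```bash
python3 -m inch '[[0,0,0,0,0,0,0.15],[0,0,0,0,0,0,0],[0,0,0,0,0,0,0],[0,0,0,0,0,-0.4,0],[0,0,0,0,0,-1,0],[0,0,0,0,0,-1,0],[0,0,0,0,0,-1,0],[0,0,0,0,0,-1,0]]'
python3 -m inch '[[0,0,0,0,0,-1,0],[0,0,0,1,0,-1,0],[0,0,0,1,0,-1,0],[0,0,0,1,0,0,0],[0,0,0,1,0,0,0],[0,0,0,0,0,0,0],[0,0,0,0,0,0,0],[0,0,0,0,0,0,0]]'
python3 m.py 34 603 124 36 27.5 621 -121 36 21.5 474 2 36 15 475 284 36
python3 - <<'E'
from h import *
f=grab('side');cv2.imwrite('pics/s9.png',cv2.resize(cv2.cvtColor(f['pixels'][70:290,120:400],cv2.COLOR_RGB2BGR),None,fx=2.5,fy=2.5))
E
```

```text
clock: 33.92
eef_pos: [603.8, 125.1, 121.7]
tcp_rot: [3.142, 0.0, 3.141]
contact_force: [0.2, 0.3, 0.9]
opening: 1.003
grasp_force: 0.0
clock: 34.58
eef_pos: [504.7, 125.3, 195.7]
tcp_rot: [3.141, 0.002, 3.142]
contact_force: [-0.7, -0.6, -0.5]
opening: 0.998
grasp_force: 0.0
tcp [504.7 125.3 195.7] op 0.998
wrist 34.0 36.0 [ 603.9  124.1   34.7 2818. ]
wrist 27.5 36.0 [ 620.1 -123.1   29.  1844. ]
wrist 21.5 36.0 [4.749e+02 8.000e-01 2.190e+01 1.561e+03]
wrist 15.0 36.0 [475.7 282.1  15.4 778. ]
top 34.0 36.0 [603.1 121.8  33.5 375. ]
top 27.5 36.0 [ 619.8 -121.4   28.   471. ]
top 21.5 36.0 [474.4   2.8  21.3 302. ]
top 15.0 36.0 [475.3 284.   15.2 146. ]
side 34.0 36.0 [607.  125.7  35.6 478. ]
side 27.5 36.0 [ 622.8 -121.7   28.   501. ]
side 21.5 36.0 [476.9   2.   22.  247. ]
side 15.0 36.0 [478.4 283.8  15.6  82. ]
```

View pics/s9.png

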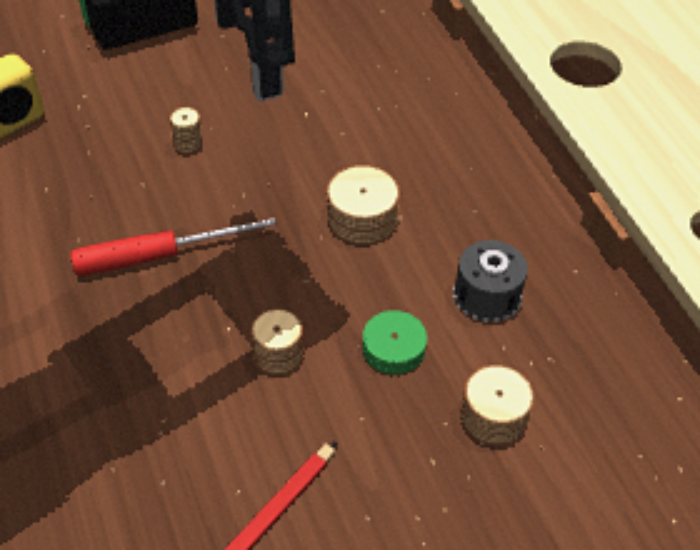

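All four pairs (crop 363,205; 497,405; 277,343; 186,130) stand flat and flush, and the hole saw and screwdriver are undisturbed.

```bash
python3 -c "
from rig import r
print(r.sign_off())"
```

```text
the job is handed in; nothing more can be done
None
```

The job is handed in at about 35 s: each of the four stack blanks lies flat on its matching single blank, centred to within a few millimetres by the camera fits, and the screwdriver and hole saw were left untouched.

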